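Close the recorder and hold its recessed reset button down with the probe

TASK

The new drive is fitted in the video recorder: swing its cover fully shut, then take the slim straight-handled probe from the rack and pass its pin through the round hole in the shut cover. Hold the recessed reset button pressed well down, without forcing it, for at least three seconds, and finish still gripping the probe and holding the button down. Leave the other tools, the cutter and the screw dish where they are.

Things in the scene. Friction and masses are not known exactly. Their poses are not given: they have to be found in the camera images.
- cover (a joint): Angle of the recorder's cover, rad: 0 is fully shut (flush on the box), it starts open at 0.95 to 1.45. The hinge is stiff: the cover stays where it is left, and under 6 N at its free edge moves it. Pushing on its outer face near the free edge, towards the recorder's right and down, shuts it; its stop is at 0.
- recorder: Video recorder, a black box 240 mm (x) by 300 mm (y) by 79 mm high, fixed to the bench, front (-x) facing the robot, turned up to 0.35 rad. Origin under its middle. The right (-y) part of its top is the hinged cover; left of the hinge is a fixed panel 105 mm wide, level with the shut cover.
- cover_hinge (a point): Middle of the cover's hinge line, on the outer face. The line runs level along the recorder's x, 79 mm above the bench, 45 mm left (+y) of the box's middle. The frame turns with the cover: x along the hinge, z out of the outer face, -y towards the free edge.
- cover_edge (a point): Middle of the cover's free edge, on its outer face, 195 mm from the hinge line. The cover is a flat grey sheet-steel plate 240 mm along the hinge, 195 mm wide and 4 mm thick. A thumb tab 50 mm long, same thickness, stands 13 mm out of this edge, centred 30 mm along +x. When the cover is shut this edge lies over the recorder's right side wall.
- reset_hole (a point): Centre of the round reset hole in the cover, at the outer face: 14 mm across with a 1.5 mm bevel, through the 4 mm plate, in a thin rubber ring 20 mm across. It lies 155 mm from the hinge line (40 mm from the free edge) and 30 mm along -x from the middle. Turns with the cover: z out of the outer face. With the cover shut it is straight above the button, at 79 mm above the bench.
- reset_button (a joint): Travel of the recessed reset button, m: 0 up, 0.006 at its bottom stop; at least 0.004 counts as down. It moves straight down against a spring: 1.5 N to start, 3.8 N at 4 mm, 5 N at 6 mm.
- button_top (a point): Middle of the button's flat white top, 12 mm across, 54 mm above the bench when up, so 25 mm below the outer face of the shut cover.
- probe_grip (a point): Centre of the probe's handle, half-way up it. The probe stands upright in one of the rack's three places: a slim plain straight black cylinder, 14 mm across and 90 mm high (45 mm above and below this point), with a straight steel pin below it. It weighs about 50 g. z is its axis, pointing up.
- probe_tip (a point): Blunt lower end of the probe's pin, on its axis, 115 mm below probe_grip. The pin is 5 mm across and 70 mm long and hangs in a hole of the rack; the probe is lifted straight up out of it.
- rack: Fixed plywood tool rack: a shelf 56 mm (x) by 190 mm (y), 6 mm thick, its top 80 mm above the bench, with end boards and a base 70 mm wide. Origin on the bench under its middle; turned up to 0.3 rad. Three 8 mm holes in a row along its y at -60, 0 and +60 mm; the probe and the two screwdrivers stand in them in any order.
- driver_long: Screwdriver with a fat fluted black handle, 31 mm across and 100 mm high, standing in the rack; leave it. Origin on its axis at the foot of the handle, on the rack's top.
- driver_stubby: Stubby screwdriver with a short fat fluted black handle, 35 mm across and 62 mm high, standing in the rack; leave it. Origin on its axis at the foot of the handle, on the rack's top.
- cutter: Orange box cutter, 150 by 30 by 18 mm, lying flat on the bench along its x; leave it. Origin under its middle.
- screw_dish: Round steel dish of screws, 72 mm across, 20 mm high, on the bench; leave it. Origin under its middle.

How it is judged:
On the way, in this order (a step that is already met when the one before it is completed fails the run):
1. the cover is fully shut (value of joint cover below 0.03 rad), for 0.2 s.
2. with the cover shut, the probe's pin goes in through the hole and holds the button at least 4 mm down for three seconds (value of joint cover below 0.03 rad and value of joint reset_button above 0.004 m and z of probe_tip in the frame of reset_hole below -0.02 m and horizontal distance between probe_tip and reset_hole below 0.008 m), for 3 s.
At the end, for the whole second after the job is handed in: Cover shut within 0.03 rad; probe tip over 20 mm down the hole; button at least 4 mm down for 3 s and through the last second, pressed by the probe (over 1 N), the probe gripped by its handle (over 1 N, within 55 mm of its middle); drivers within 20 mm, cutter and dish within 30 mm of their starts (all of step 2 and contact force between the fingers and probe above 1 N and contact force between probe and reset_button above 1 N and distance of each of driver_long, driver_stubby from where it was at the start of the episode below 0.02 m and distance of each of cutter, screw_dish from where it was at the start of the episode below 0.03 m and distance between the grasp point and probe_grip below 0.055 m); the arm keeps its last pose, push and grip.
It fails at once if the reset switch is forced (more than 40 N) (contact force between probe and reset_button above 40 N).
It fails at once if another tool is taken out of the rack or tipped (distance of any of driver_long, driver_stubby from where it was at the start of the episode above 0.02 m).
It fails at once if the cutter or the screw dish is pushed away (distance of any of cutter, screw_dish from where it was at the start of the episode above 0.03 m).
It also fails if it takes over 72 s, if anything falls off the work surface, if the arm or the gripper's body presses on something with over 40 N, if the wrist force passes 120 N, or if a joint passes its speed limit or range.

ROBOT

A 6-joint arm with a two-finger parallel gripper is mounted at the origin on the work surface. World frame = base frame: x ahead of the robot, y to its left, z up, the work surface at z = 0. Lengths are in m, angles in rad, forces in N, time in s.
With the tool pointing down it reaches from about 0.325 to 0.9 m from the base axis. Payload 6.1 kg.
Tool frame: the origin (TCP) lies on the centre line of the jaws, within the pads' length; the fingertips stand tip_extent ahead of it and the grasp point (between the pads) lies 11 mm behind it (tip_extent is the distance from the TCP to the fingertips, in m); z points along the fingers, y is the line along which they close (so a half turn about z gives the same grasp; the last joint's range is limited). The gripper opens to 85 mm and grips with 20 to 120 N. Pads are 22 mm wide; open, the fingers measure 114 mm over their backs; the gripper's body (76 mm by 85 mm) begins 54 mm behind the grasp point. The pads swing forward as they close: fully open they stand 13 mm farther back than shut.
Start: joints at [1.121, 0.22, 1.526, -0, 1.395, -0.126], TCP at [0.199, 0.593, 0.217] pointing down, gripper open.
Joint ranges: [-2.98, 2.98], [-0.91, 2.08], [0.09, 2.57], [-1.24, 4.39], [0.2, 2.65], [-2.68, 2.68]. Speed limits (rad/s): [2.57, 2.57, 3.01, 3.14, 3.14, 3.14].

INTERFACE

Orientations are given as a unit quaternion [x, y, z, w].
In Python, from rig import sense, read_camera, hand_in, tip_extent gives the robot as it stands. The module is installed in compiled form; this text tells all that it offers.
- The arm moves only by the tool play_rows, never from a script. Its argument "moves" is a list of rows, each an object of numbers: "wx", "wy", "wz": the turn, a rotation vector about the tool's x, y, z normalised to -1 to 1, where 1 is 90 degrees; "tx", "ty", "tz": the shift along the tool's x, y, z normalised to -1 to 1, where 1 is 500 mm; "grip": the gripper's target within -1 to 1 (shut at 1, half-way at 0, fully open at -1). In form: [{"wx": .., "wy": .., "wz": .., "tx": .., "ty": .., "tz": .., "grip": ..}, ...]. A call has 1 to 20 rows; each row is the pose to reach, as a shift and turn from the pose commanded when the call began, along the tool's axes at that moment; what a row does not reach only later rows make up. A row lasts 1/10 s, in which the tool goes at most 50 mm and 8.59 degrees, less where a joint would pass 70% of its speed; a pose out of reach is approached as far as the arm can. A call with a number of a shift or a turn outside -1 to 1 is refused whole. A call with a gripper value outside its range is refused whole. The fingers move at their own pace and stop on an object; "force" is the grip in N (left out, the last holds). Time passes only in rows, so rows that repeat a pose let the fingers close. It gives the time, the measured TCP pose, the force, the opening and the grip force at its end, in the units of the state.
- sense(): the state, without advancing time (a new reading comes with each control period).
- read_camera(name): name is "side" or "top" or "wrist"; returns a dict with "image" (420x560x3 uint8, red, green, blue), "fx", "fy", "cx", "cy" (pixels), "cam_to_world" (4x4, takes a point from camera to world coordinates); the wrist camera has in their place "T_tool_cam" (4x4, takes a point from camera to tool coordinates, whose origin is the TCP and whose axes are the flange's). Camera axes: x right, y up, looking along -z (the intrinsics and any distortion apply to the point x, -y, -z); pixel columns grow to the right and rows downward; lengths in m; the calibration is good to about 2 mm. A picture is of the moment at which its call begins: read the wrist's pose just before it. There is no depth.
- hand_in(): hands the job in; it is judged then, once.
The state is a dict: "clock": time; "joint_positions": joint angles; "joint_velocities": joint speeds; "joint_torque": joint torques, N m; "position": TCP position; "eef_rot": TCP orientation; "contact_force": force on the tool from outside, world axes, zero at the start; "moment": the same for the moment, N m; "width": finger opening in m; "grasp_force": force on a finger pad.
Only numpy, scipy, OpenCV 4.12 (cv2) and the standard library are available. Lean on these libraries where they do the work, as an engineer would, in place of code of your own. Each camera call takes 0.05 s, during which the arm holds its last target. There are 200 camera calls.

## Working session

There is one attempt and no reset: what is moved stays moved. The work goes in short steps, Python scripts to look and compute and a tool call to move; the robot and the scene stay as the last step left them, time stands still between calls to the robot, and variables do not carry over. Pictures are saved under pics/ and viewed, at most 10 in all, crops included, and the job is handed in when it is done.

Besides the shell and the picture viewer there is one more tool, called after "Call:" as name(argument=value, ...), one argument or row to a line, values as JSON. play_rows: Moves the arm, as the interface text tells. Scaled input: -1 to 1 covers 500 mm each way for a shift and 90 degrees each way for a turn. Its arguments: {"type":"object","properties":{"moves":{"type":"array","items":{"type":"object","properties":{"wx":{"type":"number","minimum":-1,"maximum":1},"wy":{"type":"number","minimum":-1,"maximum":1},"wz":{"type":"number","minimum":-1,"maximum":1},"tx":{"type":"number","minimum":-1,"maximum":1},"ty":{"type":"number","minimum":-1,"maximum":1},"tz":{"type":"number","minimum":-1,"maximum":1},"grip":{"type":"number"}}}},"force":{"type":"number"}},"required":["moves"]}

```bash
mkdir -p pics
cat > h.py <<'E'
import numpy as np, cv2
from rig import *
def snap(n,f):
    c=read_camera(n); cv2.imwrite('pics/'+f,c['image'][:,:,::-1]); 
    np.savez('pics/'+f[:-4]+'.npz',**{k:v for k,v in c.items()}); return c
E
python3 - <<'E'
from h import *
s=sense(); print(s, tip_extent if not callable(tip_extent) else tip_extent())
for n in ('top','side'):
    c=snap(n,n+'0.png'); print({k:v for k,v in c.items() if k!='image'})
a=cv2.imread('pics/top0.png');
E
```

```text
{'clock': 0.0, 'joint_positions': array([ 1.12093141e+00,  2.21201968e-01,  1.52760620e+00,  1.27386738e-05,
        1.39465142e+00, -1.26096559e-01]), 'joint_velocities': array([-0.00280324, -0.00107096, -0.00140211, -0.00208364,  0.00021444,
        0.00132135]), 'joint_torque': array([-1.85884070e-03, -4.96904361e+01, -3.89388764e+01, -3.06796401e-04,
        1.10411807e-02,  1.70336159e-05]), 'position': array([0.19856853, 0.59197448, 0.2161168 ]), 'eef_rot': array([ 1.61179073e-01,  9.86924736e-01, -8.93245255e-04, -2.71131688e-04]), 'contact_force': array([-0.15234963, -0.21895904,  0.02899494]), 'moment': array([ 0.03010775, -0.00265101, -0.0328067 ]), 'grasp_force': 0.0, 'width': 0.0855412525613745} 0.008
{'fx': 458.3478850745139, 'fy': 458.3478850745139, 'cx': 284.3549150953133, 'cy': 213.7530026533644, 'cam_to_world': array([[ 0.00989242,  0.9977031 , -0.06701245,  0.49477419],
       [-0.99954708,  0.01177096,  0.02769611, -0.04517594],
       [ 0.02842129,  0.06670812,  0.99736766,  1.23692327],
       [ 0.        ,  0.        ,  0.        ,  1.        ]])}
{'fx': 486.71413105599584, 'fy': 486.71413105599584, 'cx': 276.65142189914144, 'cy': 207.17137023304224, 'cam_to_world': array([[ 0.83910063,  0.35360533, -0.41336837,  0.18783259],
       [-0.54368769,  0.56990553, -0.61612611, -0.64440105],
       [ 0.01771544,  0.7417351 ,  0.67045895,  0.75476711],
       [ 0.        ,  0.        ,  0.        ,  1.        ]])}
```

View pics/top0.png

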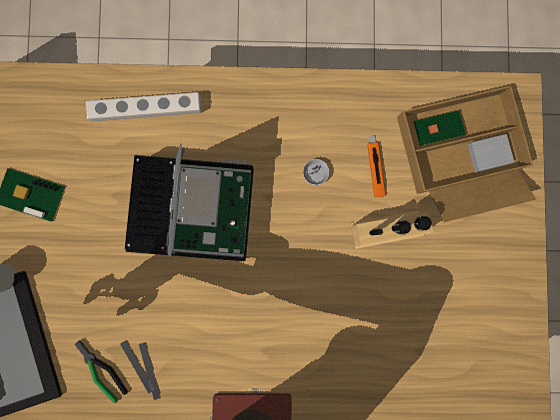

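View pics/side0.png

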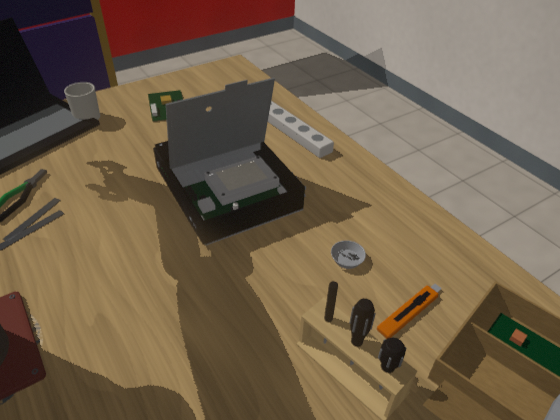

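Run:
```python
from h import *
a=cv2.imread('pics/top0.png')
l=cv2.resize(a[145:270,115:265],None,fx=4,fy=4,interpolation=cv2.INTER_CUBIC)
r=cv2.resize(a[185:255,345:445],None,fx=4,fy=4,interpolation=cv2.INTER_CUBIC)[:, :200*2]
b=np.zeros((500+0,600,3),np.uint8); b[:500]=l
cv2.imwrite('pics/c1.png',b); 
s=cv2.imread('pics/side0.png')
r2=cv2.resize(s[265:415,290:425],None,fx=2.9,fy=2.9)
m=np.zeros((440,800,3),np.uint8); m[:280,:400]=r; m[:r2.shape[0],405:405+r2.shape[1]]=r2
cv2.imwrite('pics/c2.png',m)
```

```text
(no output)
```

View pics/c1.png

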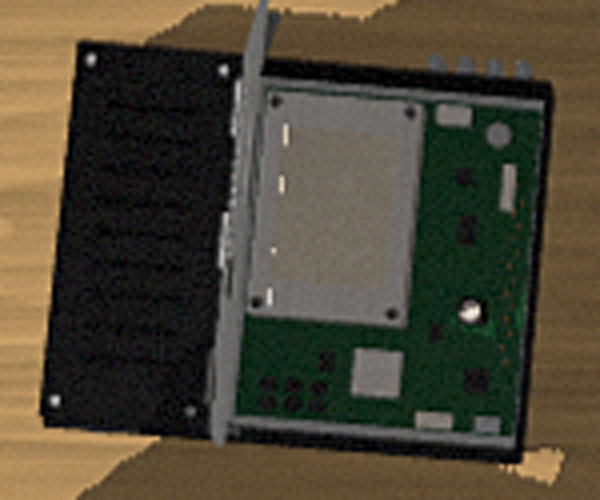

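View pics/c2.png

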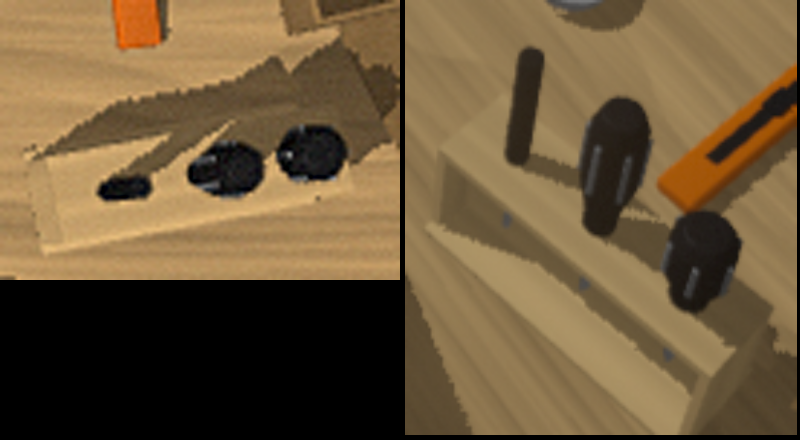

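```bash
cat >> h.py <<'E'
def ray(f,u,v):
    c=np.load('pics/'+f); T=c['cam_to_world']
    d=T[:3,:3]@np.array([(u-c['cx'])/c['fx'],-(v-c['cy'])/c['fy'],-1]); return T[:3,3],d
def onz(f,u,v,z):
    o,d=ray(f,u,v); return o+d*(z-o[2])/d[2]
E
python3 - <<'E'
from h import *
C=lambda x,y,z:onz('top0.npz',115+x/4,145+y/4,z)
P=[C(78,42,.079),C(41,428,.079),C(553,82,.075),C(522,462,.075)]
for p in P: print(p.round(4))
m=sum(P)/4; print('mid',m, 'len',np.linalg.norm(P[0]-P[1]),np.linalg.norm(P[0]-P[2]))
# procrustes
L=np.array([[.12,.15],[-.12,.15],[.12,-.15],[-.12,-.15]]); Q=np.array(P)[:,:2]; q=Q-Q.mean(0)
t=np.arctan2((L[:,0]*q[:,1]-L[:,1]*q[:,0]).sum(),(L*q).sum()); R=np.array([[np.cos(t),-np.sin(t)],[np.sin(t),np.cos(t)]])
print('yaw',t,'hole',Q.mean(0)+R@[-.03,.045-.155],'btn',C(470,312,.054))
print('hinge',Q.mean(0)+R@[0,.045])
# cover free edge front corner/back corner top
print('cover corners', [C(219,442,.0), ])
D=lambda x,y,z:onz('top0.npz',345+x/4,185+y/4,z)
print('probe top',D(146,187,.17),'base',D(105,189,.08))
S=lambda x,y,z:onz('side0.npz',290+(x-405)/2.9,265+y/2.9,z)
print('side top',S(531,52,.17),'base',S(517,160,.08))
print('rack shelf corners',D(28,158,.08),D(45,252,.08),)
print('long top',D(243,168,.18),'stubby',D(318,152,.142))
print('dish',onz('top0.npz',317,171,.01),'cutter',onz('top0.npz',376,170,.01))
# cover edge in side view: intersect with plane x(local)=0 
o,d=ray('side0.npz',236,87)
h=np.r_[Q.mean(0)+R@[0,.045],.079]
for name,(u,v),xl in (('tabL',(225,87),.03-.025),('tabR',(246,84),.055),('cornL',(168,105),-.12),('cornR',(271,83),.12)):
    o,d=ray('side0.npz',u,v); ex=np.r_[R@[1,0],0]; ey=np.r_[R@[0,1],0]
    p=o+d*((xl-ex@(o-h))/(ex@d)); print(name,ey@(p-h),p[2]-.079,np.degrees(np.arctan2(p[2]-.079,-(ey@(p-h)))))
E
```

```text
[0.7159 0.3035 0.079 ]
[0.4723 0.3187 0.079 ]
[0.6954 0.0033 0.075 ]
[0.4537 0.0193 0.075 ]
mid [0.58432074 0.16120041 0.077     ] len 0.2440465791904452 0.3009725811762385
yaw -0.0646319151629432 hole [0.54727882 0.05336769] btn [0.54880644 0.05535557 0.054     ]
hinge [0.58722716 0.20610645]
cover corners [array([0.46254196, 0.22552327, 0.        ])]
probe top [ 0.52690584 -0.30280182  0.17      ] base [ 0.52806826 -0.29835076  0.08      ]
side top [ 0.52820243 -0.29826766  0.17      ] base [ 0.52560015 -0.30270837  0.08      ]
rack shelf corners [ 0.54720308 -0.24927837  0.08      ] [ 0.48783819 -0.26007768  0.08      ]
long top [ 0.53825166 -0.35717967  0.18      ] stubby [ 0.54997127 -0.41407508  0.142     ]
dish [ 0.69420741 -0.16647548  0.01      ] cutter [ 0.69927347 -0.32712616  0.01      ]
tabL -0.05744326326929869 0.1995823145098879 73.94326071822425
tabR -0.05071756826688708 0.19083343186594326 75.11662325161278
cornL -0.07378876385248265 0.20093836416694222 69.83571048331092
cornR -0.03963895462942965 0.17216045287984966 77.03394472847856
```

```bash
cat >> h.py <<'E'
from scipy.spatial.transform import Rotation as Ro
def rel(pts,yaw=None):
    """world TCP targets (+ world angle of tool y, deg; tool straight down) -> normalised row"""
    s=sense(); R=Ro.from_quat(s['eef_rot']); w=np.zeros(3)
    if yaw is not None:
        y=np.r_[np.cos(np.radians(yaw)),np.sin(np.radians(yaw)),0]; z=np.r_[0,0,-1.]
        w=(R.inv()*Ro.from_matrix(np.c_[np.cross(y,z),y,z])).as_rotvec()/(np.pi/2)
    print('w',w.round(4))
    for p in pts: print((R.inv().apply(np.array(p)-s['position'])/.5).round(4))
E
python3 - <<'E'
from h import *
rel([(.4,.45,.257),(.619,.234,.257)],86.3)
E
```

```text
w [-0.0011 -0.0003 -0.165 ]
[-0.4722 -0.1412 -0.0815]
[-1.0249 -0.4114 -0.0812]
```

Call:
play_rows(
  moves=[
    {"tx":-0.08,"ty":-0.03,"tz":-0.082,"wz":-0.04,"grip":1},
    {"tx":-0.16,"ty":-0.05,"tz":-0.082,"wz":-0.08,"grip":1},
    {"tx":-0.24,"ty":-0.08,"tz":-0.082,"wz":-0.12,"grip":1},
    {"tx":-0.32,"ty":-0.1,"tz":-0.082,"wz":-0.165,"grip":1},
    {"tx":-0.4,"ty":-0.12,"tz":-0.082,"wz":-0.165,"grip":1},
    {"tx":-0.47,"ty":-0.14,"tz":-0.082,"wz":-0.165,"grip":1},
    {"tx":-0.55,"ty":-0.18,"tz":-0.082,"wz":-0.165,"grip":1},
    {"tx":-0.63,"ty":-0.22,"tz":-0.082,"wz":-0.165,"grip":1},
    {"tx":-0.71,"ty":-0.26,"tz":-0.082,"wz":-0.165,"grip":1},
    {"tx":-0.79,"ty":-0.3,"tz":-0.082,"wz":-0.165,"grip":1},
    {"tx":-0.87,"ty":-0.34,"tz":-0.082,"wz":-0.165,"grip":1},
    {"tx":-0.95,"ty":-0.38,"tz":-0.082,"wz":-0.165,"grip":1},
    {"tx":-1,"ty":-0.41,"tz":-0.082,"wz":-0.165,"grip":1},
    {"tx":-1,"ty":-0.41,"tz":-0.082,"wz":-0.165,"grip":1},
    {"tx":-1,"ty":-0.41,"tz":-0.082,"wz":-0.165,"grip":1},
    {"tx":-1,"ty":-0.41,"tz":-0.082,"wz":-0.165,"grip":1},
  ],
)

```text
invalid input
```

Run:
```python
from h import *
s=sense(); print(s['position'],s['width'],s['contact_force'],s['clock'])
h=np.array([.6075,.2055,.079]); ey=np.array([.065,.998,0])
pts=[]
for th in [80,75,70,65,60,55,50,45,40,35,30,25,20,15,10,6,3,0]:
    t=np.radians(th); r=.172; pts.append(h+ey*(-r*np.cos(t)+.0145)+[0,0,r*np.sin(t)+.008])
rel(pts,86.3)
```

```text
[0.19858841 0.5919978  0.21617802] 0.08552541946435994 [-0.57676148  0.0250797  -0.03341459] 0.1
w [-0.0011 -0.0003 -0.165 ]
[-1.0291 -0.5025 -0.0798]
[-1.0366 -0.5308 -0.0732]
[-1.0439 -0.5585 -0.0641]
[-1.051  -0.5852 -0.0526]
[-1.0578 -0.611  -0.0387]
[-1.0643 -0.6354 -0.0225]
[-1.0704 -0.6584 -0.0042]
[-1.0761 -0.6797  0.0161]
[-1.0813 -0.6993  0.0382]
[-1.086  -0.7169  0.0621]
[-1.0901 -0.7325  0.0874]
[-1.0937 -0.7458  0.1141]
[-1.0966 -0.7569  0.1418]
[-1.0989 -0.7655  0.1704]
[-1.1006 -0.7718  0.1997]
[-1.1014 -0.775   0.2235]
[-1.1018 -0.7763  0.2415]
[-1.1019 -0.7767  0.2595]
```

Call:
play_rows(
  force=40,
  moves=[
    {"tx":-0.08,"ty":-0.03,"tz":-0.082,"wx":0,"wy":0,"wz":-0.04,"grip":1},
    {"tx":-0.16,"ty":-0.05,"tz":-0.082,"wx":0,"wy":0,"wz":-0.08,"grip":1},
    {"tx":-0.24,"ty":-0.08,"tz":-0.082,"wx":0,"wy":0,"wz":-0.12,"grip":1},
    {"tx":-0.32,"ty":-0.1,"tz":-0.082,"wx":0,"wy":0,"wz":-0.165,"grip":1},
    {"tx":-0.4,"ty":-0.12,"tz":-0.082,"wx":0,"wy":0,"wz":-0.165,"grip":1},
    {"tx":-0.47,"ty":-0.14,"tz":-0.082,"wx":0,"wy":0,"wz":-0.165,"grip":1},
    {"tx":-0.55,"ty":-0.18,"tz":-0.082,"wx":0,"wy":0,"wz":-0.165,"grip":1},
    {"tx":-0.63,"ty":-0.22,"tz":-0.082,"wx":0,"wy":0,"wz":-0.165,"grip":1},
    {"tx":-0.71,"ty":-0.26,"tz":-0.082,"wx":0,"wy":0,"wz":-0.165,"grip":1},
    {"tx":-0.79,"ty":-0.3,"tz":-0.082,"wx":0,"wy":0,"wz":-0.165,"grip":1},
    {"tx":-0.87,"ty":-0.34,"tz":-0.082,"wx":0,"wy":0,"wz":-0.165,"grip":1},
    {"tx":-0.95,"ty":-0.38,"tz":-0.082,"wx":0,"wy":0,"wz":-0.165,"grip":1},
    {"tx":-0.99,"ty":-0.41,"tz":-0.082,"wx":0,"wy":0,"wz":-0.165,"grip":1},
    {"tx":-0.99,"ty":-0.41,"tz":-0.082,"wx":0,"wy":0,"wz":-0.165,"grip":1},
    {"tx":-0.99,"ty":-0.41,"tz":-0.082,"wx":0,"wy":0,"wz":-0.165,"grip":1},
    {"tx":-0.99,"ty":-0.41,"tz":-0.082,"wx":0,"wy":0,"wz":-0.165,"grip":1},
  ],
)

```text
clock: 1.7
position: [0.6021, 0.2416, 0.2579]
eef_rot: [0.032, 0.999, 0.0, -0.0]
contact_force: [-0.1, -0.5, -0.5]
width: -0.0
grasp_force: 0.0
```

Run:
```python
from h import *
s=sense(); print(s['position'],s['width'],s['contact_force'],s['clock'])
h=np.array([.6075,.2055,.079]); ey=np.array([.065,.998,0])
pts=[]
for th in [80,75,70,65,60,55,50,45,40,35,30,25,20,15,10,6,3,0]:
    t=np.radians(th); r=.172; pts.append(h+ey*(-r*np.cos(t)+.0145)+[0,0,r*np.sin(t)+.008])
rel(pts,86.3)
```

```text
[0.60209828 0.24162602 0.25790947] -1.6283445763550675e-05 [-0.06091421 -0.53435004 -0.49238241] 1.7
w [ 0.0002 -0.0006  0.0006]
[-0.0153 -0.1022  0.003 ]
[-0.0153 -0.1315  0.0095]
[-0.0153 -0.1601  0.0185]
[-0.0152 -0.1878  0.03  ]
[-0.0152 -0.2144  0.0438]
[-0.0152 -0.2398  0.06  ]
[-0.0152 -0.2636  0.0782]
[-0.0152 -0.2857  0.0985]
[-0.0152 -0.306   0.1206]
[-0.0152 -0.3243  0.1444]
[-0.0152 -0.3404  0.1697]
[-0.0152 -0.3543  0.1963]
[-0.0152 -0.3658  0.2241]
[-0.0152 -0.3748  0.2527]
[-0.0152 -0.3813  0.282 ]
[-0.0152 -0.3846  0.3058]
[-0.0152 -0.3861  0.3237]
[-0.0152 -0.3865  0.3417]
```

Call:
play_rows(
  force=40,
  moves=[
    {"tx":-0.015,"ty":-0.05,"tz":0,"wx":0,"wy":0,"wz":0,"grip":1},
    {"tx":-0.015,"ty":-0.102,"tz":0.003,"wx":0,"wy":0,"wz":0,"grip":1},
    {"tx":-0.015,"ty":-0.131,"tz":0.01,"wx":0,"wy":0,"wz":0,"grip":1},
    {"tx":-0.015,"ty":-0.16,"tz":0.019,"wx":0,"wy":0,"wz":0,"grip":1},
    {"tx":-0.015,"ty":-0.188,"tz":0.03,"wx":0,"wy":0,"wz":0,"grip":1},
    {"tx":-0.015,"ty":-0.214,"tz":0.044,"wx":0,"wy":0,"wz":0,"grip":1},
    {"tx":-0.015,"ty":-0.24,"tz":0.06,"wx":0,"wy":0,"wz":0,"grip":1},
    {"tx":-0.015,"ty":-0.264,"tz":0.078,"wx":0,"wy":0,"wz":0,"grip":1},
    {"tx":-0.015,"ty":-0.286,"tz":0.098,"wx":0,"wy":0,"wz":0,"grip":1},
    {"tx":-0.015,"ty":-0.306,"tz":0.12,"wx":0,"wy":0,"wz":0,"grip":1},
    {"tx":-0.015,"ty":-0.324,"tz":0.144,"wx":0,"wy":0,"wz":0,"grip":1},
    {"tx":-0.015,"ty":-0.34,"tz":0.17,"wx":0,"wy":0,"wz":0,"grip":1},
    {"tx":-0.015,"ty":-0.354,"tz":0.196,"wx":0,"wy":0,"wz":0,"grip":1},
    {"tx":-0.015,"ty":-0.366,"tz":0.224,"wx":0,"wy":0,"wz":0,"grip":1},
    {"tx":-0.015,"ty":-0.375,"tz":0.252,"wx":0,"wy":0,"wz":0,"grip":1},
    {"tx":-0.015,"ty":-0.381,"tz":0.282,"wx":0,"wy":0,"wz":0,"grip":1},
    {"tx":-0.015,"ty":-0.385,"tz":0.306,"wx":0,"wy":0,"wz":0,"grip":1},
    {"tx":-0.015,"ty":-0.386,"tz":0.325,"wx":0,"wy":0,"wz":0,"grip":1},
    {"tx":-0.015,"ty":-0.386,"tz":0.334,"wx":0,"wy":0,"wz":0,"grip":1},
    {"tx":-0.015,"ty":-0.386,"tz":0.334,"wx":0,"wy":0,"wz":0,"grip":1},
  ],
)

```text
clock: 3.7
position: [0.5974, 0.0479, 0.0903]
eef_rot: [0.032, 0.999, 0.0, -0.001]
contact_force: [-0.3, -0.4, -0.2]
width: 0.0001
grasp_force: 0.0
```

Run:
```python
from h import *
s=sense(); print(s['position'],s['contact_force'],s['clock'])
```

```text
[0.59738868 0.04788749 0.09026939] [-0.32124373 -0.36930374 -0.16980741] 3.7
```

Call:
play_rows(
  force=40,
  moves=[
    {"tx":0,"ty":0,"tz":0.003,"wx":0,"wy":0,"wz":0,"grip":1},
    {"tx":0,"ty":0,"tz":0.006,"wx":0,"wy":0,"wz":0,"grip":1},
    {"tx":0,"ty":0,"tz":0.008,"wx":0,"wy":0,"wz":0,"grip":1},
    {"tx":0,"ty":0,"tz":0.008,"wx":0,"wy":0,"wz":0,"grip":1},
    {"tx":0,"ty":0,"tz":0.008,"wx":0,"wy":0,"wz":0,"grip":1},
  ],
)

```text
clock: 4.2
position: [0.5982, 0.0476, 0.0875]
eef_rot: [0.032, 0.999, 0.0, 0.0]
contact_force: [-0.3, 0.6, 0.6]
width: 0.0002
grasp_force: 0.3
```

Run:
```python
from h import *
s=sense(); print(s['position'],s['contact_force'],s['clock'])
snap('side','side1.png')
a=cv2.imread('pics/side1.png'); cv2.imwrite('pics/s1.png',cv2.resize(a[60:260,120:340],None,fx=2.5,fy=2.5))
```

```text
[0.59815906 0.04763265 0.08750065] [-0.30240049  0.61233018  0.59664185] 4.2
```

View pics/s1.png

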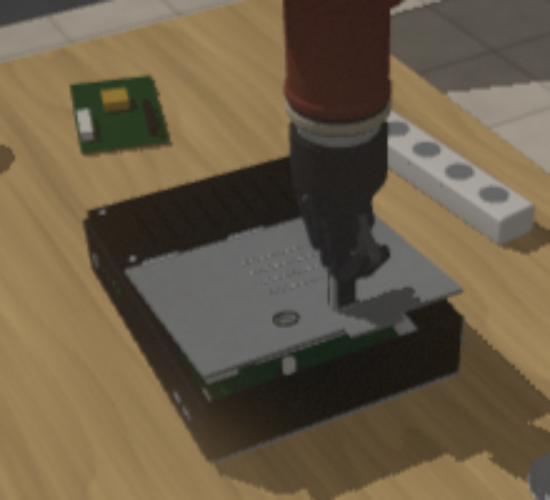

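Call:
play_rows(
  force=40,
  moves=[
    {"tx":0,"ty":0,"tz":0.006,"wx":0,"wy":0,"wz":0,"grip":1},
    {"tx":0,"ty":0,"tz":0.012,"wx":0,"wy":0,"wz":0,"grip":1},
    {"tx":0,"ty":0,"tz":0.016,"wx":0,"wy":0,"wz":0,"grip":1},
    {"tx":0,"ty":0,"tz":0.016,"wx":0,"wy":0,"wz":0,"grip":1},
  ],
)

```text
clock: 4.65
position: [0.5974, 0.0476, 0.0785]
eef_rot: [0.032, 0.999, 0.0, -0.001]
contact_force: [-0.3, -0.0, -0.1]
width: 0.0
grasp_force: 0.0
```

Run:
```python
from h import *
s=sense(); print(s['position'],s['contact_force'],s['clock'],tip_extent)
c=snap('side','side2.png')
for u,v in ((120+209/2.5,60+376/2.5),(120+462/2.5,60+292/2.5)):
    print(onz('side1.npz',u,v,.079),onz('side1.npz',u,v,.1))
```

```text
[0.59744128 0.047613   0.07851338] [-0.26226177 -0.00797148 -0.06598479] 4.65 0.008
[0.47195896 0.04722285 0.079     ] [0.4631295  0.02573009 0.1       ]
[0.71265956 0.02821643 0.079     ] [0.69635015 0.00731431 0.1       ]
```

Run:
```python
from h import *
a=cv2.imread('pics/side2.png')
s=cv2.resize(a[100:240,140:320],None,fx=4,fy=4,interpolation=cv2.INTER_CUBIC); cv2.imwrite('pics/s2.png',s)
```

```text
(no output)
```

View pics/s2.png

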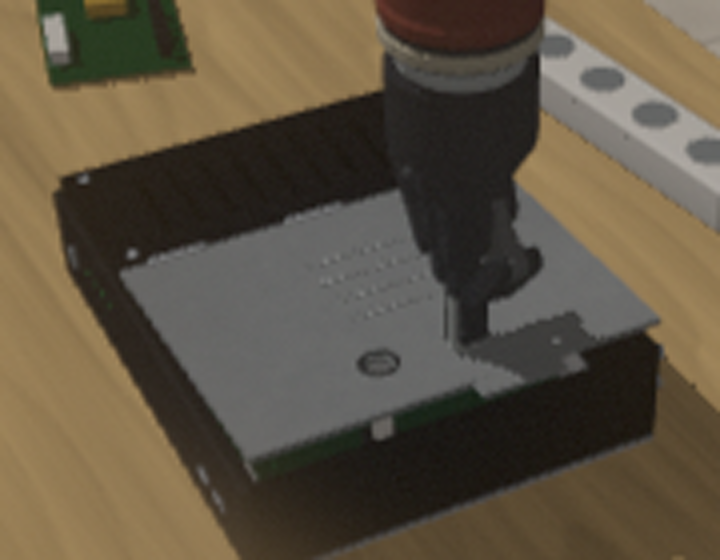

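Call:
play_rows(
  force=40,
  moves=[
    {"tx":0,"ty":0,"tz":0.006,"wx":0,"wy":0,"wz":0,"grip":1},
    {"tx":0,"ty":0,"tz":0.012,"wx":0,"wy":0,"wz":0,"grip":1},
    {"tx":0,"ty":0,"tz":0.016,"wx":0,"wy":0,"wz":0,"grip":1},
    {"tx":0,"ty":0,"tz":0.016,"wx":0,"wy":0,"wz":0,"grip":1},
  ],
)

```text
clock: 5.1
position: [0.5976, 0.0476, 0.0707]
eef_rot: [0.032, 0.999, 0.0, -0.0]
contact_force: [0.0, 0.2, 0.1]
width: -0.0002
grasp_force: 0.0
```

Run:
```python
from h import *
s=sense(); print(s['position'],s['contact_force'],s['clock'])
```

```text
[0.59761122 0.04760723 0.07069918] [0.00287127 0.1589938  0.05275504] 5.1
```

Call:
play_rows(
  force=40,
  moves=[
    {"tx":0,"ty":0,"tz":0.004,"wx":0,"wy":0,"wz":0,"grip":1},
    {"tx":0,"ty":0,"tz":0.006,"wx":0,"wy":0,"wz":0,"grip":1},
    {"tx":0,"ty":0,"tz":0.008,"wx":0,"wy":0,"wz":0,"grip":1},
  ],
)

```text
clock: 5.4
position: [0.5979, 0.0476, 0.0672]
eef_rot: [0.032, 0.999, -0.0, 0.0]
contact_force: [-1.5, -1.6, 0.4]
width: -0.0002
grasp_force: 0.3
```

Run:
```python
from h import *
s=sense(); print(s['position'],s['contact_force'],s['clock'])
snap('side','side3.png')
a=cv2.imread('pics/side3.png')
s=cv2.resize(a[100:240,140:320],None,fx=4,fy=4,interpolation=cv2.INTER_CUBIC); cv2.imwrite('pics/s3.png',s)
```

```text
[0.59794163 0.04762065 0.06715563] [-1.52234381 -1.57212864  0.35222036] 5.4
```

View pics/s3.png

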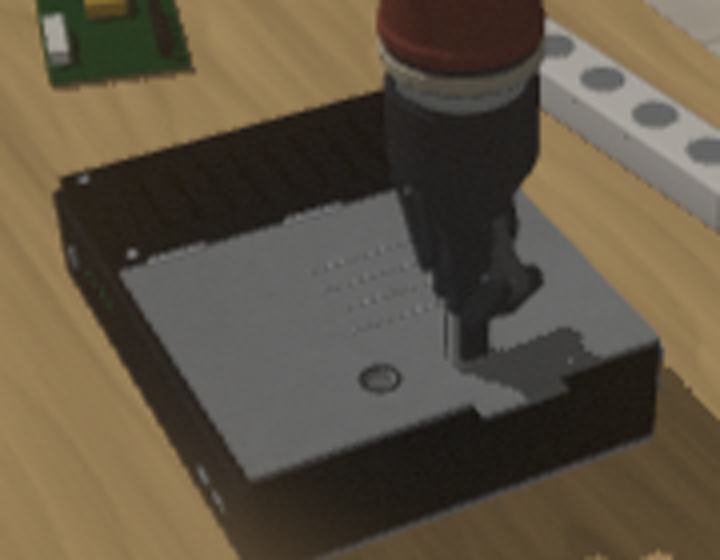

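Call:
play_rows(
  force=40,
  moves=[
    {"tx":0,"ty":0,"tz":0.002,"wx":0,"wy":0,"wz":0,"grip":1},
    {"tx":0,"ty":0,"tz":0.004,"wx":0,"wy":0,"wz":0,"grip":1},
    {"tx":0,"ty":0,"tz":0.004,"wx":0,"wy":0,"wz":0,"grip":1},
  ],
)

```text
clock: 5.75
position: [0.5979, 0.0476, 0.065]
eef_rot: [0.032, 0.999, 0.0, -0.0]
contact_force: [-0.7, 0.5, 0.2]
width: 0.0001
grasp_force: 0.0
```

Run:
```python
from h import *
s=sense(); print(s['position'],s['contact_force'],s['clock'])
print(onz('side3.npz',140+465/4,100+364/4,.079))
for u,v in ((252,480),(660,340)): print(onz('side3.npz',140+u/4,100+v/4,.079))
H=onz('side3.npz',140+380/4,100+378/4,.079); print('hole',H)
```

```text
[0.59788937 0.04762756 0.06504956] [-0.67652952  0.45752403  0.17280327] 5.75
[0.59539437 0.04317052 0.079     ]
[0.45813578 0.02228111 0.079     ]
[0.69638065 0.00455538 0.079     ]
hole [0.55101574 0.05707096 0.079     ]
```

Call:
play_rows(
  force=40,
  moves=[
    {"tx":0,"ty":0,"tz":0.002,"wx":0,"wy":0,"wz":0,"grip":1},
    {"tx":0,"ty":0,"tz":0.004,"wx":0,"wy":0,"wz":0,"grip":1},
    {"tx":0,"ty":0,"tz":0.006,"wx":0,"wy":0,"wz":0,"grip":1},
    {"tx":0,"ty":0,"tz":0.006,"wx":0,"wy":0,"wz":0,"grip":1},
  ],
)

```text
clock: 6.15
position: [0.598, 0.0476, 0.0648]
eef_rot: [0.032, 0.999, -0.0, -0.0]
contact_force: [-8.9, 1.0, 17.3]
width: 0.0002
grasp_force: 8.7
```

Run:
```python
from h import *
s=sense(); print(s['position'],s['contact_force'],s['clock'])
```

```text
[0.59803402 0.04758509 0.06482576] [-8.9096763   1.00061617 17.30605484] 6.15
```

Run:
```python
from h import *
rel([(.598,.0476,.255),(.527,-.300,.255)],11.4)
```

```text
w [-2.000e-04  0.000e+00  8.324e-01]
[ 1.000e-04 -1.000e-04 -3.803e-01]
[ 0.0971 -0.703  -0.3802]
```

Call:
play_rows(
  force=40,
  moves=[
    {"tx":0,"ty":0,"tz":-0.09,"wx":0,"wy":0,"wz":0,"grip":1},
    {"tx":0,"ty":0,"tz":-0.19,"wx":0,"wy":0,"wz":0,"grip":1},
    {"tx":0,"ty":-0.02,"tz":-0.28,"wx":0,"wy":0,"wz":0.08,"grip":-1},
    {"tx":0.01,"ty":-0.06,"tz":-0.36,"wx":0,"wy":0,"wz":0.17,"grip":-1},
    {"tx":0.02,"ty":-0.14,"tz":-0.38,"wx":0,"wy":0,"wz":0.26,"grip":-1},
    {"tx":0.03,"ty":-0.23,"tz":-0.38,"wx":0,"wy":0,"wz":0.35,"grip":-1},
    {"tx":0.04,"ty":-0.32,"tz":-0.38,"wx":0,"wy":0,"wz":0.44,"grip":-1},
    {"tx":0.05,"ty":-0.41,"tz":-0.38,"wx":0,"wy":0,"wz":0.53,"grip":-1},
    {"tx":0.07,"ty":-0.5,"tz":-0.38,"wx":0,"wy":0,"wz":0.62,"grip":-1},
    {"tx":0.08,"ty":-0.58,"tz":-0.38,"wx":0,"wy":0,"wz":0.71,"grip":-1},
    {"tx":0.09,"ty":-0.65,"tz":-0.38,"wx":0,"wy":0,"wz":0.8,"grip":-1},
    {"tx":0.097,"ty":-0.703,"tz":-0.38,"wx":0,"wy":0,"wz":0.832,"grip":-1},
    {"tx":0.097,"ty":-0.703,"tz":-0.38,"wx":0,"wy":0,"wz":0.832,"grip":-1},
    {"tx":0.097,"ty":-0.703,"tz":-0.38,"wx":0,"wy":0,"wz":0.832,"grip":-1},
    {"tx":0.097,"ty":-0.703,"tz":-0.38,"wx":0,"wy":0,"wz":0.832,"grip":-1},
  ],
)

```text
clock: 7.65
position: [0.527, -0.2991, 0.2521]
eef_rot: [0.633, 0.774, 0.0, -0.0]
contact_force: [0.1, 0.1, 0.4]
width: 0.0855
grasp_force: 0.0
```

Run:
```python
from h import *
s=sense(); print(s['position'],s['contact_force'],s['clock'],s['width'])
w=snap('wrist','w1.png'); print({k:v for k,v in w.items() if k!='image'})
t=snap('top','top2.png'); d=snap('side','side4.png')
m=np.zeros((600,800,3),np.uint8); m[:420,:560]=cv2.imread('pics/w1.png')
x=cv2.imread('pics/top2.png')[150:270,120:260]; m[420:600,:210]=cv2.resize(x,(210,180))
x=cv2.imread('pics/side4.png')[200:420,280:500]; m[0:240,560:800]=cv2.resize(x,(240,240))
x=cv2.imread('pics/side4.png')[100:240,140:320]; m[240:600,560:800]=cv2.resize(x,(240,360))[:, :]
cv2.imwrite('pics/m1.png',m)
```

```text
[ 0.52701612 -0.29911849  0.25206566] [0.05566937 0.0785821  0.40329337] 7.65 0.08553426297427238
{'fx': 320.56637803329374, 'fy': 320.56637803329374, 'cx': 282.5989325836307, 'cy': 209.7059500082591, 'T_tool_cam': array([[-1.20239482e-04,  9.50305659e-01,  3.11318389e-01,
         7.90462911e-02],
       [ 9.99999938e-01,  2.17410950e-04, -2.77424609e-04,
         1.60168736e-04],
       [-3.31322203e-04,  3.11318336e-01, -9.50305627e-01,
        -1.56073364e-01],
       [ 0.00000000e+00,  0.00000000e+00,  0.00000000e+00,
         1.00000000e+00]])}
```

View pics/m1.png

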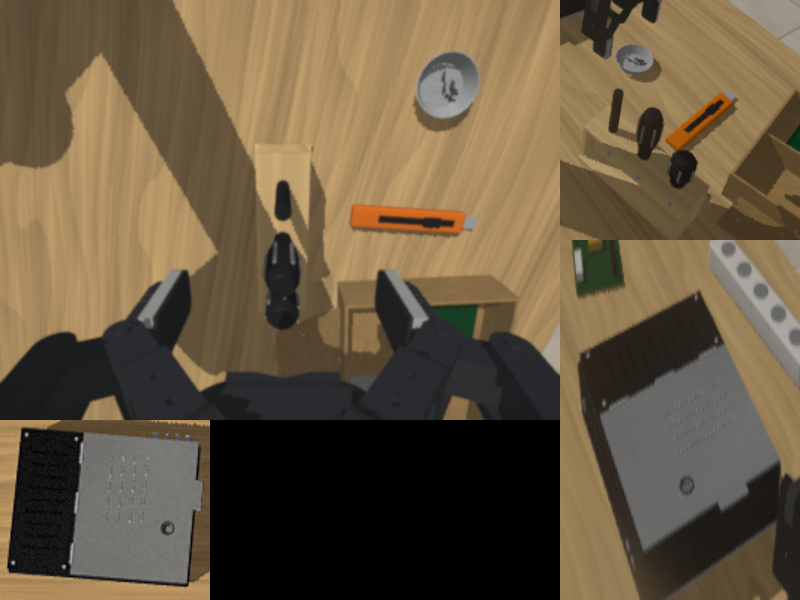

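```bash
cat >> h.py <<'E'
def wonz(f,pos,q,u,v,z):
    c=np.load('pics/'+f); T=c['T_tool_cam']; R=Ro.from_quat(q).as_matrix()
    d=R@T[:3,:3]@np.array([(u-c['cx'])/c['fx'],-(v-c['cy'])/c['fy'],-1]); o=R@T[:3,3]+pos
    return o+d*(z-o[2])/d[2]
E
python3 - <<'E'
from h import *
s=sense(); g=cv2.cvtColor(cv2.imread('pics/w1.png'),cv2.COLOR_BGR2GRAY)
sub=g[175:225,265:305]; ys,xs=np.where(sub<60); ys+=175; xs+=265
for r in range(176,224,2):
    q=xs[ys==r]; print(r,(q.min(),q.max()) if len(q) else '',end='; ')
print()
for v,z in ((213,.17),(186,.08)): print(wonz('w1.npz',s['position'],s['eef_rot'],283.5,v,z))
# where is TCP in image, and finger tips
c=np.load('pics/w1.npz'); T=np.linalg.inv(c['T_tool_cam'])
for p in ([0,0,0],[0,.0425,0],[0,.0425,-.011],[0,0,.082]):
    q=T@np.r_[p,1]; print(p,c['cx']+c['fx']*q[0]/-q[2],c['cy']-c['fy']*q[1]/-q[2])
E
```

```text
176 ; 178 ; 180 ; 182 (np.int64(280), np.int64(285)); 184 (np.int64(278), np.int64(287)); 186 (np.int64(278), np.int64(287)); 188 (np.int64(277), np.int64(288)); 190 (np.int64(277), np.int64(288)); 192 (np.int64(277), np.int64(289)); 194 (np.int64(277), np.int64(289)); 196 (np.int64(277), np.int64(289)); 198 (np.int64(277), np.int64(289)); 200 (np.int64(276), np.int64(289)); 202 (np.int64(276), np.int64(290)); 204 (np.int64(276), np.int64(290)); 206 (np.int64(276), np.int64(290)); 208 (np.int64(276), np.int64(290)); 210 (np.int64(276), np.int64(290)); 212 (np.int64(276), np.int64(290)); 214 (np.int64(276), np.int64(290)); 216 (np.int64(277), np.int64(289)); 218 (np.int64(278), np.int64(286)); 220 ; 222 ; 
[ 0.52855027 -0.30045604  0.17      ]
[ 0.5289323  -0.30089411  0.08      ]
[0, 0, 0] 282.22377446854733 258.88609222948844
[0, 0.0425, 0] 361.00401840941015 258.8656115428329
[0, 0.0425, -0.011] 366.0553669595764 268.7844984967477
[0, 0, 0.082] 282.3055957045015 210.98587089670121
```

Run:
```python
from h import *
rel([(.5287,-.3006,.2521),(.5287,-.3006,.122)],11.4)
```

```text
w [ 0.0001 -0.      0.0014]
[-0.0039  0.0021  0.0004]
[-0.0039  0.0021  0.2606]
```

Call:
play_rows(
  force=40,
  moves=[
    {"tx":-0.004,"ty":0.003,"tz":0,"wx":0,"wy":0,"wz":0,"grip":-1},
    {"tx":-0.004,"ty":0.003,"tz":0.05,"wx":0,"wy":0,"wz":0,"grip":-1},
    {"tx":-0.004,"ty":0.003,"tz":0.1,"wx":0,"wy":0,"wz":0,"grip":-1},
    {"tx":-0.004,"ty":0.003,"tz":0.15,"wx":0,"wy":0,"wz":0,"grip":-1},
    {"tx":-0.004,"ty":0.003,"tz":0.2,"wx":0,"wy":0,"wz":0,"grip":-1},
    {"tx":-0.004,"ty":0.003,"tz":0.24,"wx":0,"wy":0,"wz":0,"grip":-1},
    {"tx":-0.004,"ty":0.003,"tz":0.26,"wx":0,"wy":0,"wz":0,"grip":-1},
    {"tx":-0.004,"ty":0.003,"tz":0.26,"wx":0,"wy":0,"wz":0,"grip":-1},
    {"tx":-0.004,"ty":0.003,"tz":0.26,"wx":0,"wy":0,"wz":0,"grip":1},
    {"tx":-0.004,"ty":0.003,"tz":0.26,"wx":0,"wy":0,"wz":0,"grip":1},
    {"tx":-0.004,"ty":0.003,"tz":0.26,"wx":0,"wy":0,"wz":0,"grip":1},
    {"tx":-0.004,"ty":0.003,"tz":0.26,"wx":0,"wy":0,"wz":0,"grip":1},
    {"tx":-0.004,"ty":0.003,"tz":0.26,"wx":0,"wy":0,"wz":0,"grip":1},
    {"tx":-0.004,"ty":0.003,"tz":0.26,"wx":0,"wy":0,"wz":0,"grip":1},
    {"tx":-0.004,"ty":0.003,"tz":0.26,"wx":0,"wy":0,"wz":0,"grip":1},
    {"tx":-0.004,"ty":0.003,"tz":0.26,"wx":0,"wy":0,"wz":0,"grip":1},
  ],
)

```text
clock: 9.4
position: [0.529, -0.3019, 0.1228]
eef_rot: [0.633, 0.774, 0.0, 0.0]
contact_force: [-0.1, -0.4, 4.4]
width: 0.0122
grasp_force: 39.2
```

Run:
```python
from h import *
s=sense(); print(s['position'],s['contact_force'],s['clock'],s['width'],s['grasp_force'])
snap('side','side5.png'); snap('wrist','w2.png')
m=np.zeros((420,800,3),np.uint8)
m[:300,:400]=cv2.resize(cv2.imread('pics/w2.png'),(400,300))
m[:400,400:]=cv2.resize(cv2.imread('pics/side5.png')[240:400,270:430],(400,400))
cv2.imwrite('pics/m2.png',m)
```

```text
[ 0.52901908 -0.30194519  0.12279996] [-0.12357748 -0.41819658  4.43553838] 9.4 0.012198814674673715 39.17584419250488
```

View pics/m2.png

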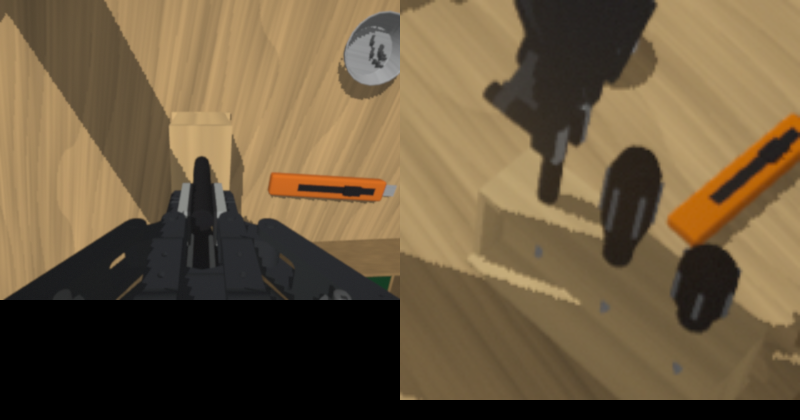

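Run:
```python
from h import *
for f,u,v in (('top2',231.3,221.3),('side4',140+(687-560)*180/240,100+(485-240)*140/360)):
    g=cv2.cvtColor(cv2.imread(f'pics/{f}.png'),cv2.COLOR_BGR2GRAY).astype(float); u0,v0=int(u)-8,int(v)-8
    w=g[v0:v0+17,u0:u0+17]; med=np.median(w); print(med,w.min()); m=(w<med-25)
    ys,xs=np.where(m); uu,vv=xs.mean()+u0,ys.mean()+v0; print(f,len(xs),uu,vv,(xs.min()+xs.max())/2+u0,(ys.min()+ys.max())/2+v0,onz(f+'.npz',uu,vv,.079))
```

```text
117.0 21.0
top2 53 230.79245283018867 221.39622641509433 231.0 221.5 [0.55166369 0.05759513 0.079     ]
104.0 47.0
side4 41 234.609756097561 194.8048780487805 235.0 195.0 [0.54982422 0.05663837 0.079     ]
```

Call:
play_rows(
  force=60,
  moves=[
    {"tx":0,"ty":0,"tz":-0.03,"wx":0,"wy":0,"wz":0,"grip":1},
    {"tx":0,"ty":0,"tz":-0.08,"wx":0,"wy":0,"wz":0,"grip":1},
    {"tx":0,"ty":0,"tz":-0.13,"wx":0,"wy":0,"wz":0,"grip":1},
    {"tx":0,"ty":0,"tz":-0.18,"wx":0,"wy":0,"wz":0,"grip":1},
    {"tx":0,"ty":0,"tz":-0.23,"wx":0,"wy":0,"wz":0,"grip":1},
    {"tx":0,"ty":0,"tz":-0.26,"wx":0,"wy":0,"wz":0,"grip":1},
    {"tx":0,"ty":0,"tz":-0.26,"wx":0,"wy":0,"wz":0,"grip":1},
  ],
)

```text
clock: 10.2
position: [0.5298, -0.3025, 0.2553]
eef_rot: [0.633, 0.774, 0.0, 0.002]
contact_force: [0.9, 0.1, -0.5]
width: 0.0122
grasp_force: 58.4
```

Run:
```python
from h import *
rel([(.552,.056,.2553),(.552,.056,.21)],11.4)
```

```text
w [0.002  0.0023 0.0002]
[ 0.694   0.1855 -0.0019]
[0.6943 0.1853 0.0887]
```

Call:
play_rows(
  force=60,
  moves=[
    {"tx":0.05,"ty":0.013,"tz":0,"wx":0,"wy":0,"wz":0,"grip":1},
    {"tx":0.13,"ty":0.035,"tz":0,"wx":0,"wy":0,"wz":0,"grip":1},
    {"tx":0.22,"ty":0.06,"tz":0,"wx":0,"wy":0,"wz":0,"grip":1},
    {"tx":0.31,"ty":0.083,"tz":0,"wx":0,"wy":0,"wz":0,"grip":1},
    {"tx":0.4,"ty":0.107,"tz":0,"wx":0,"wy":0,"wz":0,"grip":1},
    {"tx":0.49,"ty":0.131,"tz":0,"wx":0,"wy":0,"wz":0,"grip":1},
    {"tx":0.57,"ty":0.152,"tz":0,"wx":0,"wy":0,"wz":0,"grip":1},
    {"tx":0.64,"ty":0.171,"tz":0,"wx":0,"wy":0,"wz":0,"grip":1},
    {"tx":0.68,"ty":0.182,"tz":0.03,"wx":0,"wy":0,"wz":0,"grip":1},
    {"tx":0.694,"ty":0.1855,"tz":0.06,"wx":0,"wy":0,"wz":0,"grip":1},
    {"tx":0.694,"ty":0.1855,"tz":0.089,"wx":0,"wy":0,"wz":0,"grip":1},
    {"tx":0.694,"ty":0.1855,"tz":0.089,"wx":0,"wy":0,"wz":0,"grip":1},
    {"tx":0.694,"ty":0.1855,"tz":0.089,"wx":0,"wy":0,"wz":0,"grip":1},
    {"tx":0.694,"ty":0.1855,"tz":0.089,"wx":0,"wy":0,"wz":0,"grip":1},
  ],
)

```text
clock: 11.6
position: [0.5514, 0.0556, 0.2083]
eef_rot: [0.634, 0.773, 0.0, 0.0]
contact_force: [0.5, -0.0, -0.6]
width: 0.0123
grasp_force: 58.5
```

Run:
```python
from h import *
s=sense(); print(s['position'],s['eef_rot'],s['contact_force'],s['clock'],s['width'])
snap('side','side6.png'); snap('wrist','w3.png')
m=np.zeros((600,800,3),np.uint8)
m[:600,:400]=cv2.resize(cv2.imread('pics/side6.png')[130:220,200:260],(400,600),interpolation=cv2.INTER_CUBIC)
m[:600,400:]=cv2.resize(cv2.imread('pics/w3.png')[120:300,220:340],(400,600),interpolation=cv2.INTER_CUBIC)
cv2.imwrite('pics/m3.png',m)
```

```text
[0.55140276 0.05560596 0.20827377] [6.33903024e-01 7.73412410e-01 1.87213144e-04 4.06919163e-04] [ 0.50780885 -0.03667258 -0.63067654] 11.6 0.012276836697626798
```

View pics/m3.png

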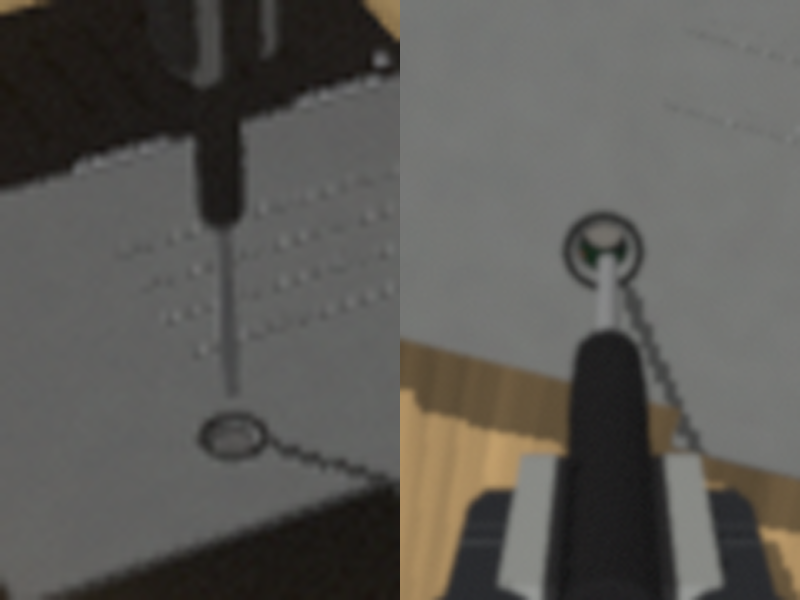

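Run:
```python
from h import *
s=sense();P,q=s['position'],s['eef_rot']
for z in (.093,.095,.097): print(z,'side tip-hole',onz('side6.npz',234.9,188.9,z)-onz('side6.npz',234.9,195.4,.079),'wrist',wonz('w3.npz',P,q,282.1,196.5,z)-wonz('w3.npz',P,q,280.9,195,.079))
print(wonz('w3.npz',P,q,280.9,195,.079),wonz('w3.npz',P,q,282.1,196.5,.095))
```

```text
0.093 side tip-hole [0.00280612 0.00386474 0.014     ] wrist [0.00058729 0.00269149 0.014     ]
0.095 side tip-hole [0.00170491 0.00174046 0.016     ] wrist [0.00047556 0.00324653 0.016     ]
0.097 side tip-hole [ 0.0006037  -0.00038382  0.018     ] wrist [0.00036384 0.00380156 0.018     ]
[0.55051565 0.0553944  0.079     ] [0.55099121 0.05864093 0.095     ]
```

Call:
play_rows(
  force=60,
  moves=[
    {"tx":-0.0045,"ty":-0.003,"tz":0,"wx":0,"wy":0,"wz":0,"grip":1},
    {"tx":-0.0045,"ty":-0.003,"tz":0.01,"wx":0,"wy":0,"wz":0,"grip":1},
    {"tx":-0.0045,"ty":-0.003,"tz":0.02,"wx":0,"wy":0,"wz":0,"grip":1},
    {"tx":-0.0045,"ty":-0.003,"tz":0.03,"wx":0,"wy":0,"wz":0,"grip":1},
    {"tx":-0.0045,"ty":-0.003,"tz":0.036,"wx":0,"wy":0,"wz":0,"grip":1},
    {"tx":-0.0045,"ty":-0.003,"tz":0.042,"wx":0,"wy":0,"wz":0,"grip":1},
    {"tx":-0.0045,"ty":-0.003,"tz":0.042,"wx":0,"wy":0,"wz":0,"grip":1},
    {"tx":-0.0045,"ty":-0.003,"tz":0.042,"wx":0,"wy":0,"wz":0,"grip":1},
  ],
)

```text
clock: 12.5
position: [0.5499, 0.0543, 0.1867]
eef_rot: [0.633, 0.774, -0.0, -0.0]
contact_force: [-0.5, -0.1, -0.1]
width: 0.0124
grasp_force: 58.5
```

Run:
```python
from h import *
s=sense(); print(s['position'],s['contact_force'],s['clock'],s['width'])
```

```text
[0.54990418 0.05432692 0.18668748] [-0.53803433 -0.11861743 -0.14304576] 12.5 0.012367447589177384
```

Call:
play_rows(
  force=60,
  moves=[
    {"tx":0,"ty":0,"tz":0.01,"wx":0,"wy":0,"wz":0,"grip":1},
    {"tx":0,"ty":0,"tz":0.02,"wx":0,"wy":0,"wz":0,"grip":1},
    {"tx":0,"ty":0,"tz":0.03,"wx":0,"wy":0,"wz":0,"grip":1},
    {"tx":0,"ty":0,"tz":0.038,"wx":0,"wy":0,"wz":0,"grip":1},
    {"tx":0,"ty":0,"tz":0.042,"wx":0,"wy":0,"wz":0,"grip":1},
    {"tx":0,"ty":0,"tz":0.042,"wx":0,"wy":0,"wz":0,"grip":1},
    {"tx":0,"ty":0,"tz":0.042,"wx":0,"wy":0,"wz":0,"grip":1},
  ],
)

```text
clock: 13.2
position: [0.5499, 0.0543, 0.166]
eef_rot: [0.633, 0.774, -0.0, 0.0]
contact_force: [-0.6, -0.1, 1.3]
width: 0.0122
grasp_force: 58.7
```

Run:
```python
from h import *
s=sense(); print(s['position'],s['contact_force'],s['clock'],s['width'])
```

```text
[0.54990556 0.05427072 0.1659584 ] [-0.58327646 -0.11906379  1.30553609] 13.2 0.012167610778048196
```

Call:
play_rows(
  force=60,
  moves=[
    {"tx":0,"ty":0,"tz":0.003,"wx":0,"wy":0,"wz":0,"grip":1},
    {"tx":0,"ty":0,"tz":0.006,"wx":0,"wy":0,"wz":0,"grip":1},
    {"tx":0,"ty":0,"tz":0.008,"wx":0,"wy":0,"wz":0,"grip":1},
    {"tx":0,"ty":0,"tz":0.008,"wx":0,"wy":0,"wz":0,"grip":1},
    {"tx":0,"ty":0,"tz":0.008,"wx":0,"wy":0,"wz":0,"grip":1},
  ],
)

```text
clock: 13.7
position: [0.5501, 0.0543, 0.162]
eef_rot: [0.633, 0.774, 0.0, 0.0]
contact_force: [-0.2, -0.4, 4.0]
width: 0.0128
grasp_force: 58.9
```

Run:
```python
from h import *
s=sense(); print(s['position'],s['contact_force'],s['clock'],s['width'])
```

```text
[0.55008688 0.054266   0.16198515] [-0.17324653 -0.37012179  4.02499357] 13.7 0.012846963384330326
```

Call:
play_rows(
  force=60,
  moves=[
    {"tx":0,"ty":0,"tz":0.001,"wx":0,"wy":0,"wz":0,"grip":1},
    {"tx":0,"ty":0,"tz":0.002,"wx":0,"wy":0,"wz":0,"grip":1},
    {"tx":0,"ty":0,"tz":0.002,"wx":0,"wy":0,"wz":0,"grip":1},
    {"tx":0,"ty":0,"tz":0.002,"wx":0,"wy":0,"wz":0,"grip":1},
  ],
)

```text
clock: 14.1
position: [0.5501, 0.0543, 0.1609]
eef_rot: [0.633, 0.774, 0.0, 0.0]
contact_force: [-0.6, -0.7, 4.7]
width: 0.012
grasp_force: 59.0
```

Run:
```python
from h import *
s=sense(); print(s['position'],s['contact_force'],s['clock'],s['width'])
```

```text
[0.55005217 0.05427766 0.16085008] [-0.5753276  -0.68651582  4.66713283] 14.1 0.012036672991949647
```

Call:
play_rows(
  force=60,
  moves=[
    {"tx":0,"ty":0,"tz":0,"wx":0,"wy":0,"wz":0,"grip":1},
    {"tx":0,"ty":0,"tz":0,"wx":0,"wy":0,"wz":0,"grip":1},
    {"tx":0,"ty":0,"tz":0,"wx":0,"wy":0,"wz":0,"grip":1},
    {"tx":0,"ty":0,"tz":0,"wx":0,"wy":0,"wz":0,"grip":1},
    {"tx":0,"ty":0,"tz":0,"wx":0,"wy":0,"wz":0,"grip":1},
    {"tx":0,"ty":0,"tz":0,"wx":0,"wy":0,"wz":0,"grip":1},
    {"tx":0,"ty":0,"tz":0,"wx":0,"wy":0,"wz":0,"grip":1},
    {"tx":0,"ty":0,"tz":0,"wx":0,"wy":0,"wz":0,"grip":1},
    {"tx":0,"ty":0,"tz":0,"wx":0,"wy":0,"wz":0,"grip":1},
    {"tx":0,"ty":0,"tz":0,"wx":0,"wy":0,"wz":0,"grip":1},
    {"tx":0,"ty":0,"tz":0,"wx":0,"wy":0,"wz":0,"grip":1},
    {"tx":0,"ty":0,"tz":0,"wx":0,"wy":0,"wz":0,"grip":1},
    {"tx":0,"ty":0,"tz":0,"wx":0,"wy":0,"wz":0,"grip":1},
    {"tx":0,"ty":0,"tz":0,"wx":0,"wy":0,"wz":0,"grip":1},
    {"tx":0,"ty":0,"tz":0,"wx":0,"wy":0,"wz":0,"grip":1},
    {"tx":0,"ty":0,"tz":0,"wx":0,"wy":0,"wz":0,"grip":1},
    {"tx":0,"ty":0,"tz":0,"wx":0,"wy":0,"wz":0,"grip":1},
    {"tx":0,"ty":0,"tz":0,"wx":0,"wy":0,"wz":0,"grip":1},
    {"tx":0,"ty":0,"tz":0,"wx":0,"wy":0,"wz":0,"grip":1},
    {"tx":0,"ty":0,"tz":0,"wx":0,"wy":0,"wz":0,"grip":1},
  ],
)

```text
clock: 16.1
position: [0.5499, 0.0543, 0.1607]
eef_rot: [0.633, 0.774, 0.0, -0.0]
contact_force: [0.0, 0.7, 4.6]
width: 0.0126
grasp_force: 59.0
```

Call:
play_rows(
  force=60,
  moves=[
    {"tx":0,"ty":0,"tz":0,"wx":0,"wy":0,"wz":0,"grip":1},
    {"tx":0,"ty":0,"tz":0,"wx":0,"wy":0,"wz":0,"grip":1},
    {"tx":0,"ty":0,"tz":0,"wx":0,"wy":0,"wz":0,"grip":1},
    {"tx":0,"ty":0,"tz":0,"wx":0,"wy":0,"wz":0,"grip":1},
    {"tx":0,"ty":0,"tz":0,"wx":0,"wy":0,"wz":0,"grip":1},
    {"tx":0,"ty":0,"tz":0,"wx":0,"wy":0,"wz":0,"grip":1},
    {"tx":0,"ty":0,"tz":0,"wx":0,"wy":0,"wz":0,"grip":1},
    {"tx":0,"ty":0,"tz":0,"wx":0,"wy":0,"wz":0,"grip":1},
    {"tx":0,"ty":0,"tz":0,"wx":0,"wy":0,"wz":0,"grip":1},
    {"tx":0,"ty":0,"tz":0,"wx":0,"wy":0,"wz":0,"grip":1},
    {"tx":0,"ty":0,"tz":0,"wx":0,"wy":0,"wz":0,"grip":1},
    {"tx":0,"ty":0,"tz":0,"wx":0,"wy":0,"wz":0,"grip":1},
    {"tx":0,"ty":0,"tz":0,"wx":0,"wy":0,"wz":0,"grip":1},
    {"tx":0,"ty":0,"tz":0,"wx":0,"wy":0,"wz":0,"grip":1},
    {"tx":0,"ty":0,"tz":0,"wx":0,"wy":0,"wz":0,"grip":1},
    {"tx":0,"ty":0,"tz":0,"wx":0,"wy":0,"wz":0,"grip":1},
    {"tx":0,"ty":0,"tz":0,"wx":0,"wy":0,"wz":0,"grip":1},
    {"tx":0,"ty":0,"tz":0,"wx":0,"wy":0,"wz":0,"grip":1},
    {"tx":0,"ty":0,"tz":0,"wx":0,"wy":0,"wz":0,"grip":1},
    {"tx":0,"ty":0,"tz":0,"wx":0,"wy":0,"wz":0,"grip":1},
  ],
)

```text
clock: 18.1
position: [0.5499, 0.0543, 0.1607]
eef_rot: [0.633, 0.774, -0.0, -0.0]
contact_force: [0.8, -0.6, 4.2]
width: 0.0123
grasp_force: 59.0
```

Run:
```python
from h import *
s=sense(); print(s['position'],s['contact_force'],s['clock'],s['width'])
if 3.8<s['contact_force'][2]<9: print(hand_in())
```

```text
[0.54988185 0.0542722  0.16067908] [ 0.75562861 -0.62557998  4.19565416] 18.1 0.012341668749453145
the job is handed in; nothing more can be done
None
```

I handed the job in at 18.1 s. The cover is shut and the probe's pin is through the hole, having held the button down for over 4 s at about 4–5 N (an estimated 5 mm of travel, judged from the force). The probe is still gripped, and I touched no other tools; the hand-in returned no verdict.

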